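# Shut and lock the flow-cup shutter in its gate slot

### The arm

A 6-joint arm with a two-finger parallel gripper is mounted at the origin on the work surface. World frame = base frame: x ahead of the robot, y to its left, z up, the work surface at z = 0. Lengths are in m, angles in rad, forces in N, time in s.
With the tool pointing down it reaches from about 0.3 to 0.825 m from the base axis. Payload 5.4 kg.
Tool frame: the origin (TCP) lies on the centre line of the jaws, within the pads' length; the fingertips stand 17 mm ahead of it and the grasp point (between the pads) lies 2 mm behind it; z points along the fingers, x is the direction in which the jaws open and shut, and the axes are right-handed (so a half turn about z gives the same grasp; the last joint's range is limited). The gripper opens to 92 mm and grips with 3 to 60 N. Pads are 20 mm wide; open, the fingers measure 128 mm over their backs; the gripper's body (75 mm by 189 mm) begins 69 mm behind the grasp point.
Start: joints at [-0.21, 0.158, 1.597, -0, 1.386, -0.21], TCP at [0.575, -0, 0.232] pointing down, gripper open.
Joint ranges: [-2.91, 2.91], [-0.94, 2.29], [0.18, 2.7], [-1.29, 4.43], [0.17, 2.64], [-3, 3]. Speed limits (rad/s): [2.57, 2.57, 3.14, 3.14, 3.14, 3.14].

### API

Orientations are given as a 3x3 rotation matrix whose columns are the frame's x, y, z axes.
In Python, from plant import bot gives the robot as it stands.
- The arm moves only by the tool apply_moves, never from a script. Its argument "commands" is a list of rows, each an object with "xyz": the shift along the tool's x, y, z in cm, a list of three; "turn": the turn about the tool's z in degrees; "claw": the opening in per cent of the stroke, from 0 (shut) to 100 (fully open). In form: [{"xyz": [x, y, z], "turn": turn, "claw": claw}, ...]. A call has 1 to 20 rows; each row is the pose to reach, as a shift and turn from the pose measured when the call began, along the tool's axes at that moment; what a row does not reach only later rows make up. A row lasts 1/10 s, in which the tool goes at most 50 mm and 8.59 degrees, less where a joint would pass 70% of its speed; a pose out of reach is approached as far as the arm can. A call with a gripper value outside its range is refused whole. The fingers move at their own pace and stop on an object; the grip force is fixed at half the most. Time passes only in rows, so rows that repeat a pose let the fingers close. It gives the time, the measured TCP pose, the force and the opening at its end, in the units of the state.
- bot.sense(): the state, without advancing time (a new reading comes with each control period).
- bot.get_image(name): name is "scene" or "side" or "wrist"; returns (picture, depth): 420x560x3 uint8, red, green, blue; 420x560 float32, m along the optical axis (not along the pixel's ray), 0 where there is no reading.
- bot.camera_params(name): a dict with "vertical_fov" (degrees; the focal length in pixels is half the picture's height over the tangent of half this angle, whatever the lens; pixels are square), "cx", "cy" (the principal point, pixels), "rvec" (rotation vector, rad) and "tvec" (3), from world to camera coordinates, as OpenCV has them. Camera axes: x right, y down, z forward; pixel columns grow to the right and rows downward; lengths in m; the calibration is good to about 2 mm. The wrist camera is an equidistant fisheye: a pixel r from the principal point sees the ray r / f radians off the axis. A picture is of the moment at which its call begins: read the wrist's pose just before it. camera_params takes no time and is no camera call; for the wrist camera it gives the pose at the moment of the call.
- bot.close_job(): hands the job in, once; it reports no verdict.
Trained networks look in the newest picture that a camera, given by its name, has taken for a name from the list of things; names that differ only in an ending like _2 or _b are one class to them, and where a whole thing is asked for, a point or a joint stands for the part that bears it (a point fixed in the world has none). Each returns a list of dicts, best first, with "p" (0 to 1); they miss things now and then, are a little off and sometimes report something else, mostly with a low value. They report only what shows in the picture. A call takes as long as a camera call. They do not tell look-alikes from the thing itself.
- bot.look_for(camera, thing): "point" ([x, y, z] in m, in world coordinates, good to about 4 mm: the middle of the surface that is visible of it).
The state is a dict: "time_s": time; "joints": joint angles; "joint_velocities": joint speeds; "effort": joint torques, N m; "tool_pos": TCP position; "orientation": TCP orientation; "force": force on the tool from outside, world axes, zero at the start; "torque": the same for the moment, N m; "finger_gap": finger opening in m.
Only numpy, scipy, OpenCV 4.12 (cv2) and the standard library are available. Lean on these libraries where they do the work, as an engineer would, in place of code of your own. Each camera call takes 0.05 s, during which the arm holds its last target. There are 200 camera calls.

### The job

The shutter of the purple flow-cup unit stands open: shut and lock it. With the fingertips, push its orange knob along the long leg of the L-shaped slot to the corner, then round the corner and along the short leg until it is fully home at the closed end by the red dot. Do not lift the knob out of the slot or tip it over, do not disturb the other things on the unit or the bench, and leave the knob standing there free.

Things in the scene. Friction and masses are not known exactly. Their poses are not given: they have to be found in the camera images.
- unit: Purple flow-cup unit, fixed to the bench: a flat block spanning x -130 to +150, y -110 to +110 mm in its own frame, flat top 30 mm high; origin on the bench surface, z up. In the top is an L-shaped slot, 15 mm wide, 22 mm deep, black floor. Two black levelling screws, 18 mm across and 14 mm tall, stand on the top at (-114, -94) and (-114, +94) mm
- slot_open (a point): Start of the slot's long leg, white dot just beyond it: on the centreline, level with the unit's top, at (-75, -20) mm in the unit's frame. The long leg runs from here 95 mm along the unit's +x to the corner
- slot_corner (a point): Corner of the slot, on the centrelines, level with the unit's top, at (+20, -20) mm in the unit's frame. Pushed along +x, the knob's axis stops against the wall 1.5 mm past it
- slot_shut (a point): Closed end of the short leg, red dot just beyond it: on the centreline, level with the unit's top, at (+20, +40) mm in the unit's frame, 60 mm along +y from the corner. Pushed along +y, the knob's axis stops against the end wall 1.5 mm past it
- knob: Orange knob, loose in the slot, slides and spins easily, 0.15 to 0.28 kg. Origin on its axis under its collar, level with the unit's top; z up. Brass collar 36 mm across, 5 mm tall, lies on the top; on it an upright orange cylinder 26 mm across, 5 to 38 mm above the top; below, a 12 mm pin hangs 20 mm into the slot (1.5 mm play each side). Starts in the first half of the long leg
- cup: Brass flow cup, leave alone: 68 mm across at the rim, 52 mm tall, standing loose on the unit near (+105, -65) mm. Origin at the centre of its underside
- jar: Small glass jar with blue cap, leave alone: 36 mm across, 45 mm tall, standing loose on the unit near (-55, +72) mm. Origin at the centre of its underside
- weight: Small brass weight, leave alone: 30 mm across, 42 mm tall, standing loose on the unit near (+112, +70) mm. Origin at the centre of its underside
- beaker_l: Large glass beaker on the bench, leave alone: 84 mm across, 110 mm tall. Origin at the centre of its underside
- beaker_s: Small glass beaker on the bench, leave alone: 64 mm across, 80 mm tall. Origin at the centre of its underside
- bottle: Amber bottle with white cap on the bench, leave alone: 68 mm across, 150 mm tall. Origin at the centre of its underside
Mind the look-alikes: they are no part of the job. What is shaped like the knob but black is not meant.

How it is judged:
By the outcome, as a careful person would: the job done as asked, in the order asked, and still so for the second after the job is handed in, with the robot touching nothing.
It also fails if it takes over 45 s, if anything falls off the work surface, if the arm or the gripper's body presses on something with over 40 N, if the wrist force passes 120 N, or if a joint passes its speed limit or range.

## Working session

There is one attempt and no reset: what is moved stays moved. The work goes in short steps, Python scripts to look and compute and a tool call to move; the robot and the scene stay as the last step left them, time stands still between calls to the robot, and variables do not carry over. Pictures are saved under pics/ and viewed, about 8 in all and at most 12, crops included, and the job is handed in when it is done.

Besides the shell and the picture viewer there is one more tool, called by a JSON object that holds its "api" and its "payload", one argument or row to a line. apply_moves: Moves the arm, as the interface text tells. Its arguments: {"type":"object","properties":{"commands":{"type":"array","items":{"type":"object","properties":{"xyz":{"type":"array","items":{"type":"number"}},"turn":{"type":"number"},"claw":{"type":"number"}}}}},"required":["commands"]}

```bash
mkdir -p pics
python3 - <<'E'
from plant import bot
import cv2, numpy as np
ims=[]
for n in ["scene","side"]:
    p,d=bot.get_image(n); np.savez(f"{n}.npz",p=p,d=d,**bot.camera_params(n)); cv2.imwrite(f"pics/{n}1.png",p[:,:,::-1])
    for t in ["knob","slot_shut","slot_open","unit","cup","jar","weight"]:
        print(n,t,[(np.round(r["point"],3),round(r["p"],2)) for r in bot.look_for(n,t)[:3]])
s=bot.sense(); print(s["time_s"],s["tool_pos"],s["orientation"],s["force"])
E
```

```text
scene knob [(array([ 0.504, -0.05 ,  0.046]), 0.51), (array([ 0.503, -0.215,  0.038]), 0.43)]
scene slot_shut [(array([0.589, 0.001, 0.031]), 0.94), (array([0.426, 0.412, 0.062]), 0.69)]
scene slot_open [(array([0.588, 0.001, 0.03 ]), 0.57)]
scene unit [(array([ 0.59 , -0.001,  0.029]), 0.92)]
scene cup [(array([ 0.666, -0.051,  0.068]), 0.95), (array([0.647, 0.083, 0.056]), 0.71)]
scene jar [(array([0.488, 0.042, 0.063]), 0.64)]
scene weight []
side knob [(array([ 0.417, -0.253,  0.039]), 0.84), (array([ 0.494, -0.222,  0.039]), 0.55), (array([ 0.336, -0.097,  0.04 ]), 0.51)]
side slot_shut [(array([ 0.531, -0.041,  0.028]), 0.56), (array([0.473, 0.032, 0.065]), 0.38)]
side slot_open [(array([ 0.533, -0.042,  0.03 ]), 0.88)]
side unit [(array([ 0.533, -0.043,  0.029]), 0.82)]
side cup [(array([ 0.659, -0.046,  0.071]), 0.75)]
side jar [(array([0.472, 0.028, 0.064]), 0.53)]
side weight [(array([0.63 , 0.071, 0.052]), 0.56)]
0.8 [ 5.75001101e-01 -3.06379970e-05  2.31633315e-01] [[ 9.99999998e-01 -2.95821675e-05  4.63015596e-05]
 [-2.95810673e-05 -9.99999999e-01 -2.37627851e-05]
 [ 4.63022626e-05  2.37614154e-05 -9.99999999e-01]] [-1.06067297 -0.33639643  0.904617  ]
```

View pics/scene1.png

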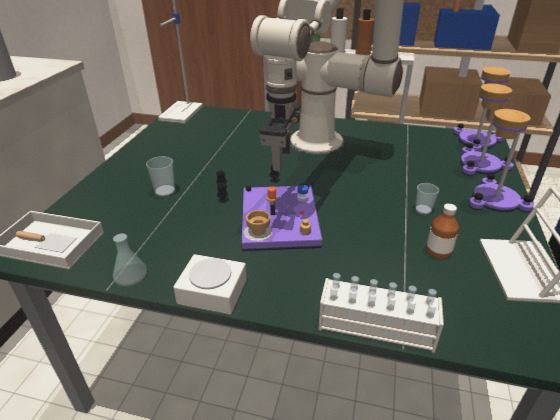

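View pics/side1.png

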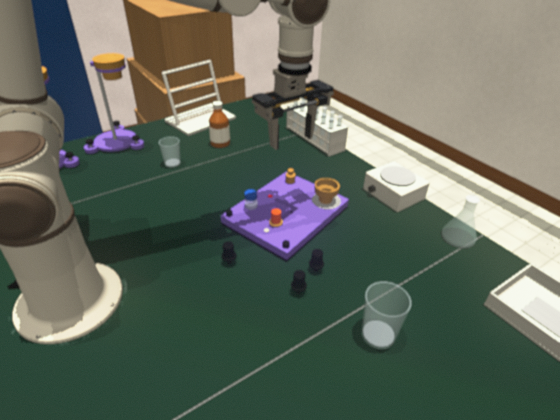

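The scene view shows the unit at about (280,215), with the orange knob at (272,195), the cup at (258,225), the weight at (305,228) and the jar at (303,193). The side view shows the knob at (276,217). Black look-alikes stand on the bench. Next I'll measure from the wrist view.

```bash
cat > h.py <<'E'
import cv2, numpy as np
def world(name,p,d,c,mask,z=None):
    """pixels in mask -> world points by depth, or by ray onto plane z"""
    f=p.shape[0]/2/np.tan(np.radians(float(c["vertical_fov"]))/2)
    R=cv2.Rodrigues(np.array(c["rvec"],float))[0]; t=np.array(c["tvec"],float).ravel()
    v,u=np.nonzero(mask); a=(u-c["cx"])/f; b=(v-c["cy"])/f
    if name=="wrist":
        r=np.hypot(a,b)+1e-9; k=np.tan(r)/r; a,b=a*k,b*k
    ray=np.c_[a,b,np.ones_like(a)]
    if z is None: X=ray*d[v,u][:,None]; return (X-t)@R
    o=-R.T@t; w=ray@R; return o+w*((z-o[2])/w[:,2])[:,None]
def masks(p):
    H,S,V=cv2.split(cv2.cvtColor(p,cv2.COLOR_RGB2HSV))
    return dict(purple=(H>120)&(H<145)&(S>90)&(V>60),orange=((H<9))&(S>180)&(V>120),red=((H>165)|(H<3))&(S>150)&(V>90),white=(S<50)&(V>150))
E
python3 - <<'E'
from h import *
from plant import bot
c=bot.camera_params("wrist"); p,d=bot.get_image("wrist"); np.savez("wrist.npz",p=p,d=d,**c)
cv2.imwrite("pics/wrist1.png",p[:,:,::-1])
for n in ["scene","side","wrist"]:
    q=np.load(n+".npz"); p,d=q["p"],q["d"]; c={k:q[k] for k in ["vertical_fov","cx","cy","rvec","tvec"]}
    m=masks(p)
    P=world(n,p,d,c,m["purple"]&(d>0)); ok=(abs(P[:,2]-.03)<.006)&(np.hypot(P[:,0]-.59,P[:,1])<.22); P=P[ok]
    print(n,len(P),P[:,2].mean(),cv2.minAreaRect((P[:,:2]*1000).astype(np.float32)))
    for k in ["orange","red","white"]:
        P=world(n,p,d,c,m[k]&(d>0)); P=P[(np.hypot(P[:,0]-.59,P[:,1])<.18)&(P[:,2]>.02)&(P[:,2]<.085)]
        if len(P): print(k,len(P),np.round(np.median(P,0),4),np.round(P.min(0),4),np.round(P.max(0),4))
E
```

```text
scene 2728 0.030255862003931006 ((556.998046875, -13.334762573242188), (286.36529541015625, 219.24790954589844), 17.24610710144043)
red 6 [0.5486 0.0544 0.0311] [0.5445 0.049  0.0298] [0.553  0.0578 0.0331]
white 127 [ 0.6876 -0.0431  0.0313] [ 0.4819 -0.0856  0.0276] [0.7061 0.0571 0.0506]
side 4154 0.02950088567343005 ((555.8587036132812, -15.171676635742188), (284.6769104003906, 223.36947631835938), 17.110456466674805)
orange 18 [ 0.4909 -0.0584  0.0667] [ 0.4845 -0.0664  0.0643] [ 0.5061 -0.046   0.0681]
red 12 [0.5447 0.0512 0.0322] [ 0.4805 -0.0605  0.0291] [0.553  0.055  0.0666]
white 135 [ 0.6566 -0.0684  0.0311] [ 0.4539 -0.0869  0.0278] [0.7072 0.0381 0.0629]
wrist 25289 0.030827716852240696 ((554.7012939453125, -13.984756469726562), (281.2725524902344, 221.61672973632812), 17.104063034057617)
orange 209 [ 0.5043 -0.0416  0.0478] [ 0.4879 -0.0651  0.0295] [0.55   0.057  0.0692]
red 120 [0.5445 0.0526 0.0315] [0.5389 0.046  0.0294] [0.5511 0.0582 0.0334]
white 359 [ 0.672  -0.0213  0.0314] [ 0.6254 -0.0777  0.0287] [ 0.7014 -0.0081  0.0718]
```

View pics/wrist1.png

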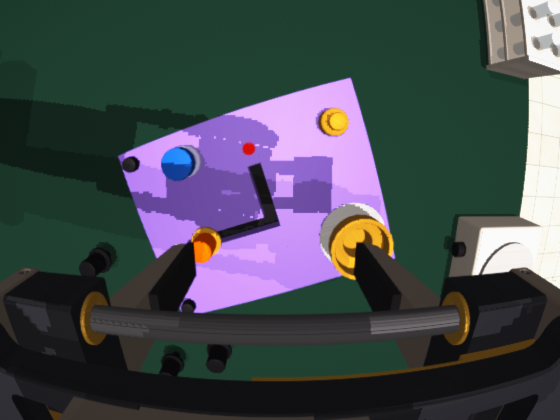

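The wrist view shows the slot corner at about (275,222), the short leg's end at (256,168), the red dot at (248,148) and the knob at (206,244). I'll check the unit frame against the slot and find the knob's position in that frame.

```bash
cat >> h.py <<'E'
A=np.radians(17.1); RU=np.array([[np.cos(A),-np.sin(A)],[np.sin(A),np.cos(A)]])
C=np.array([.5549,-.0142])   # unit rectangle centre = local (10,0) mm
def loc(P): return (P[:,:2]-C)@RU*1000+[10,0]
def wld(l): return C+RU@((np.array(l)-[10,0])/1000)
def load(n):
    q=np.load(n+".npz"); return q["p"],q["d"],{k:q[k] for k in ["vertical_fov","cx","cy","rvec","tvec"]}
E
python3 - <<'E'
from h import *
p,d,c=load("wrist")
pr=lambda k,L:print(k,len(L),np.round(np.percentile(L,[1,50,99],axis=0),1).tolist())
dark=p.max(2)<45
L=loc(world("wrist",p,d,c,dark,.03))
pr("short",L[(abs(L[:,0]-20)<14)&(L[:,1]>-8)&(L[:,1]<60)]); pr("long",L[(abs(L[:,1]+20)<14)&(L[:,0]<10)&(L[:,0]>-25)])
pr("corner",L[(abs(L[:,0]-20)<14)&(abs(L[:,1]+20)<14)])
for n in ["wrist","side","scene"]:
    p,d,c=load(n); m=masks(p)
    H,S,V=cv2.split(cv2.cvtColor(p,cv2.COLOR_RGB2HSV)); o=(H<13)&(S>150)&(V>90)&(d>0)
    P=world(n,p,d,c,o); L=loc(P); s=(abs(L[:,1]+20)<25)&(L[:,0]<-10)&(L[:,0]>-100)&(P[:,2]>.062)&(P[:,2]<.073)
    pr("top "+n,L[s]) if s.any() else print(n,"none")
for l in [(-64,-20),(20,-20),(20,40)]: print(l,wld(l))
E
```

```text
short 501 [[15.1, -7.3], [20.8, 20.1], [26.4, 46.3]]
long 202 [[-24.7, -21.0], [-7.9, -17.1], [9.4, -13.1]]
corner 179 [[6.4, -20.8], [18.1, -15.0], [25.9, -6.2]]
top wrist 81 [[-68.2, -31.2], [-53.6, -14.4], [-47.2, -6.5]]
top side 58 [[-73.3, -33.7], [-61.2, -22.3], [-48.4, -10.6]]
top scene 28 [[-67.2, -27.3], [-52.2, -19.3], [-45.4, -11.3]]
(-64, -20) [ 0.49005212 -0.05507484]
(20, -20) [ 0.57033874 -0.03037546]
(20, 40) [0.55269632 0.02697212]
```

{"api": "apply_moves", "payload": {
  "commands": [
    {"xyz": [-4,2.7,2],"turn": -8.5,"claw": 65},
    {"xyz": [-8.1,5.4,6],"turn": -17.1,"claw": 65},
    {"xyz": [-8.1,5.4,10],"turn": -17.1,"claw": 65},
    {"xyz": [-8.1,5.4,11],"turn": -17.1,"claw": 65},
    {"xyz": [-8.1,5.4,11],"turn": -17.1,"claw": 65},
    {"xyz": [-8.1,5.4,11],"turn": -17.1,"claw": 65}
  ]
}}

```text
time_s: 1.45
tool_pos: [0.496, -0.0541, 0.1237]
orientation: [[0.956, 0.294, 0.003], [0.294, -0.956, -0.001], [0.003, 0.002, -1.0]]
force: [0.3, -0.2, 0.4]
finger_gap: 0.0595
```

```bash
cat > look.py <<'E'
import sys
from h import *
from plant import bot
s=bot.sense(); print(s["time_s"],s["tool_pos"],s["orientation"][0],s["force"],s["finger_gap"],"tcp local",loc(np.array([s["tool_pos"]])))
for n in sys.argv[2:]:
    c=bot.camera_params(n); p,d=bot.get_image(n); np.savez(n+".npz",p=p,d=d,**c); cv2.imwrite(f"pics/{n}{sys.argv[1]}.png",p[:,:,::-1])
    H,S,V=cv2.split(cv2.cvtColor(p,cv2.COLOR_RGB2HSV)); o=(H<13)&(S>150)&(V>90)&(d>0)
    P=world(n,p,d,c,o); L=loc(P); q=(P[:,2]>.064)&(P[:,2]<.073)&(L[:,0]>-100)&(L[:,0]<45)&(L[:,1]>-45)&(L[:,1]<62)
    if q.any(): print("top",n,q.sum(),np.round(np.percentile(L[q],[1,50,99],axis=0),1).tolist())
E
python3 look.py 2 wrist side scene
```

```text
1.45 [ 0.49601545 -0.05413325  0.12365965] [0.95566516 0.29443922 0.00310764] [ 0.31318626 -0.19319998  0.37428429] 0.05954936262870883 tcp local [[-58.02343058 -20.85349173]]
top wrist 930 [[-71.9, -30.1], [-60.0, -19.2], [-48.5, -7.1]]
top side 44 [[-71.9, -34.1], [-62.8, -23.6], [-51.8, -14.1]]
top scene 28 [[-66.1, -27.3], [-53.3, -19.3], [-44.9, -11.4]]
```

View pics/wrist2.png

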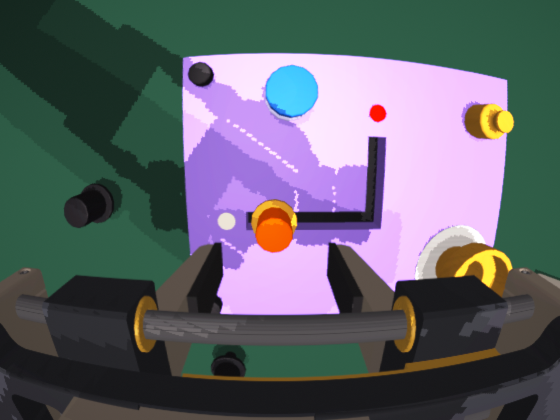

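The wrist view from above shows the knob (top at (274,233)) centred between the jaws, with the long leg running straight along the jaw axis. Its measured axis is at local (-60,-19.5). I'll descend and form a loose cage around it.

{"api": "apply_moves", "payload": {
  "commands": [
    {"xyz": [-0.2,-0.1,2.5],"turn": 0,"claw": 65},
    {"xyz": [-0.2,-0.1,5],"turn": 0,"claw": 65},
    {"xyz": [-0.2,-0.1,6.7],"turn": 0,"claw": 65},
    {"xyz": [-0.2,-0.1,6.7],"turn": 0,"claw": 65},
    {"xyz": [-0.2,-0.1,6.7],"turn": 0,"claw": 50},
    {"xyz": [-0.2,-0.1,6.7],"turn": 0,"claw": 37},
    {"xyz": [-0.2,-0.1,6.7],"turn": 0,"claw": 37},
    {"xyz": [-0.2,-0.1,6.7],"turn": 0,"claw": 37}
  ]
}}

```text
time_s: 2.4
tool_pos: [0.4949, -0.0542, 0.0579]
orientation: [[0.956, 0.295, 0.006], [0.295, -0.956, -0.002], [0.005, 0.004, -1.0]]
force: [-0.3, 0.7, 0.3]
finger_gap: 0.0344
```

```bash
python3 look.py 3 wrist side
```

```text
2.4 [ 0.49493394 -0.05415165  0.05785033] [0.95553971 0.29480707 0.00571479] [-0.30020815  0.67330261  0.29575012] 0.03443667215364648 tcp local [[-59.06254296 -20.55307146]]
top wrist 1932 [[-71.7, -30.5], [-60.2, -17.6], [-48.8, -7.0]]
top side 33 [[-69.9, -33.6], [-58.3, -26.7], [-44.7, -17.9]]
```

{"api": "apply_moves", "payload": {
  "commands": [
    {"xyz": [0.6,0,0],"turn": 0,"claw": 37},
    {"xyz": [1.5,0,0],"turn": 0,"claw": 37},
    {"xyz": [2.5,0,0],"turn": 0,"claw": 37},
    {"xyz": [3.5,0,0],"turn": 0,"claw": 37},
    {"xyz": [4.5,0,0],"turn": 0,"claw": 37},
    {"xyz": [5.5,0,0],"turn": 0,"claw": 37},
    {"xyz": [6.4,0,0],"turn": 0,"claw": 37},
    {"xyz": [7.0,0,0],"turn": 0,"claw": 37},
    {"xyz": [7.5,0,0],"turn": 0,"claw": 37},
    {"xyz": [7.8,0,0],"turn": 0,"claw": 37},
    {"xyz": [7.8,0,0],"turn": 0,"claw": 37}
  ]
}}

```text
time_s: 3.6
tool_pos: [0.5695, -0.031, 0.0578]
orientation: [[0.956, 0.295, 0.005], [0.295, -0.956, -0.002], [0.005, 0.003, -1.0]]
force: [0.4, -0.2, 0.5]
finger_gap: 0.0338
```

```bash
python3 look.py 4 wrist scene
```

```text
3.6 [ 0.56947444 -0.0309946   0.05782876] [0.95550097 0.29493857 0.00539846] [ 0.43037457 -0.2399472   0.49849361] 0.03376268298456057 tcp local [[ 18.99186138 -20.33763867]]
top wrist 1952 [[1.9, -30.5], [13.6, -17.9], [25.3, -7.2]]
```

View pics/wrist4.png

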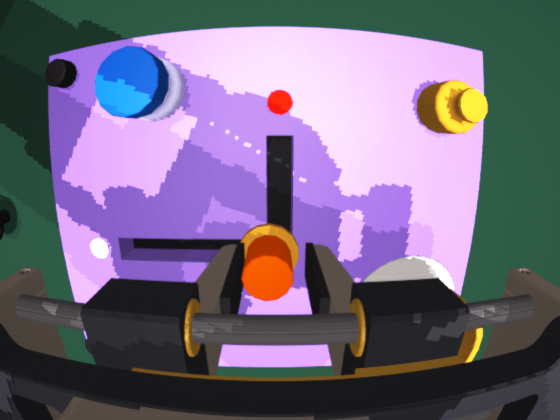

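The knob is at local x≈14 and upright, collar at (270,240), with the short leg at (280,180) just ahead of it. I'll ease it up to the corner wall.

{"api": "apply_moves", "payload": {
  "commands": [
    {"xyz": [0.25,0,0],"turn": 0,"claw": 37},
    {"xyz": [0.45,0,0],"turn": 0,"claw": 37},
    {"xyz": [0.58,0,0],"turn": 0,"claw": 37},
    {"xyz": [0.65,0,0],"turn": 0,"claw": 37},
    {"xyz": [0.65,0,0],"turn": 0,"claw": 37}
  ]
}}

```text
time_s: 4.2
tool_pos: [0.5754, -0.0291, 0.0578]
orientation: [[0.956, 0.295, 0.005], [0.295, -0.956, -0.002], [0.004, 0.003, -1.0]]
force: [-0.0, -0.3, -0.9]
finger_gap: 0.034
```

```bash
python3 look.py 5 wrist
```

```text
4.2 [ 0.57538544 -0.02914446  0.05780642] [0.95556828 0.29472481 0.00515211] [-0.03173079 -0.31274995 -0.86877398] 0.034049303003711485 tcp local [[ 25.18556341 -20.30735574]]
top wrist 1957 [[7.6, -31.0], [19.3, -18.3], [31.0, -7.6]]
```

{"api": "apply_moves", "payload": {
  "commands": [
    {"xyz": [0.07,0,0],"turn": 0,"claw": 37},
    {"xyz": [0.13,0,0],"turn": 0,"claw": 37},
    {"xyz": [0.13,0,0],"turn": 0,"claw": 37},
    {"xyz": [0.13,0,0],"turn": 0,"claw": 37}
  ]
}}

```text
time_s: 4.65
tool_pos: [0.5767, -0.0288, 0.0579]
orientation: [[0.956, 0.295, 0.005], [0.295, -0.956, -0.002], [0.005, 0.003, -1.0]]
force: [-0.8, 0.4, 0.3]
finger_gap: 0.0342
```

```bash
python3 look.py 6 wrist
```

```text
4.65 [ 0.5767167  -0.02878982  0.05789892] [0.95555456 0.29476434 0.0054287 ] [-0.83866098  0.35251468  0.31874401] 0.03417182994716261 tcp local [[ 26.56225524 -20.35983774]]
top wrist 1945 [[9.0, -31.1], [20.7, -18.4], [32.4, -7.8]]
```

{"api": "apply_moves", "payload": {
  "commands": [
    {"xyz": [-0.3,0,0],"turn": 0,"claw": 46},
    {"xyz": [-0.55,-0.05,0],"turn": 0,"claw": 46},
    {"xyz": [-0.55,-0.05,0],"turn": 8,"claw": 46},
    {"xyz": [-0.55,-0.05,0],"turn": 16,"claw": 46},
    {"xyz": [-0.55,-0.05,0],"turn": 24,"claw": 46},
    {"xyz": [-0.55,-0.05,0],"turn": 32,"claw": 46},
    {"xyz": [-0.55,-0.05,0],"turn": 40,"claw": 46},
    {"xyz": [-0.55,-0.05,0],"turn": 48,"claw": 46},
    {"xyz": [-0.55,-0.05,0],"turn": 56,"claw": 46},
    {"xyz": [-0.55,-0.05,0],"turn": 64,"claw": 46},
    {"xyz": [-0.55,-0.05,0],"turn": 72,"claw": 46},
    {"xyz": [-0.55,-0.05,0],"turn": 80,"claw": 46},
    {"xyz": [-0.55,-0.05,0],"turn": 86,"claw": 46},
    {"xyz": [-0.55,-0.05,0],"turn": 90,"claw": 46},
    {"xyz": [-0.55,-0.05,0],"turn": 90,"claw": 46},
    {"xyz": [-0.55,-0.05,0],"turn": 90,"claw": 46}
  ]
}}

```text
time_s: 6.3
tool_pos: [0.5712, -0.0299, 0.0579]
orientation: [[0.296, -0.955, 0.005], [-0.955, -0.296, -0.002], [0.003, -0.005, -1.0]]
force: [0.0, -0.2, -0.2]
finger_gap: 0.0422
```

```bash
python3 look.py 7 wrist side
```

```text
6.3 [ 0.57117681 -0.02992918  0.057886  ] [ 0.29636447 -0.9550596   0.00540881] [ 0.02049927 -0.23244556 -0.22195684] 0.042210865268670905 tcp local [[ 20.9322449  -19.81988027]]
top wrist 1984 [[9.6, -31.8], [22.5, -20.1], [33.4, -8.8]]
top side 36 [[8.6, -34.1], [17.5, -23.7], [27.8, -13.9]]
```

View pics/wrist7.png

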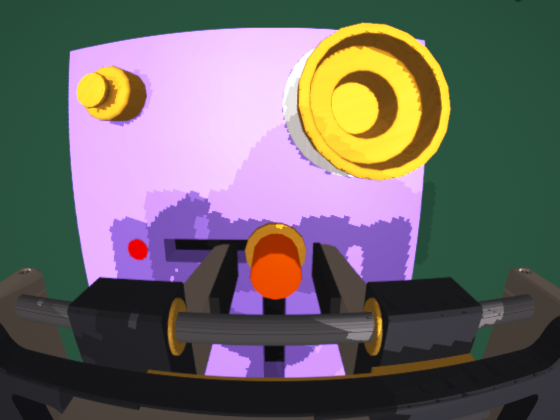

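After the turn, the wrist view shows the knob upright at (277,250) in the corner. The short leg runs left along the jaw axis towards the red dot at (137,249). I'll push along tool -x.

{"api": "apply_moves", "payload": {
  "commands": [
    {"xyz": [0,0,0],"turn": 0,"claw": 37},
    {"xyz": [-0.3,0,0],"turn": 0,"claw": 37},
    {"xyz": [-0.9,0,0],"turn": 0,"claw": 37},
    {"xyz": [-1.7,0,0],"turn": 0,"claw": 37},
    {"xyz": [-2.6,0,0],"turn": 0,"claw": 37},
    {"xyz": [-3.5,0,0],"turn": 0,"claw": 37},
    {"xyz": [-4.4,0,0],"turn": 0,"claw": 37},
    {"xyz": [-5.1,0,0],"turn": 0,"claw": 37},
    {"xyz": [-5.6,0,0],"turn": 0,"claw": 37},
    {"xyz": [-5.9,0,0],"turn": 0,"claw": 37},
    {"xyz": [-5.9,0,0],"turn": 0,"claw": 37}
  ]
}}

```text
time_s: 7.5
tool_pos: [0.5535, 0.0269, 0.0575]
orientation: [[0.296, -0.955, 0.005], [-0.955, -0.296, -0.001], [0.003, -0.004, -1.0]]
force: [1.2, 1.2, 0.3]
finger_gap: 0.0342
```

```bash
python3 look.py 8 wrist
```

```text
7.5 [0.55349582 0.02687868 0.05752563] [ 0.29611159 -0.95514039  0.00497693] [1.23316682 1.24609002 0.33757479] 0.034204126907735485 tcp local [[20.73668173 39.67560342]]
top wrist 2006 [[10.4, 24.0], [23.0, 36.1], [33.8, 47.7]]
```

Knob at y≈36, about 5 mm short. I'll ease it against the end wall, watching the force.

{"api": "apply_moves", "payload": {
  "commands": [
    {"xyz": [-0.2,0,0],"turn": 0,"claw": 37},
    {"xyz": [-0.4,0,0],"turn": 0,"claw": 37},
    {"xyz": [-0.5,0,0],"turn": 0,"claw": 37},
    {"xyz": [-0.57,0,0],"turn": 0,"claw": 37},
    {"xyz": [-0.57,0,0],"turn": 0,"claw": 37}
  ]
}}

```text
time_s: 8.05
tool_pos: [0.5519, 0.0321, 0.0575]
orientation: [[0.296, -0.955, 0.005], [-0.955, -0.296, -0.001], [0.003, -0.004, -1.0]]
force: [0.4, -0.3, 0.7]
finger_gap: 0.0339
```

```bash
python3 look.py 9 wrist
```

```text
8.05 [0.55185434 0.03213843 0.05749476] [ 0.29598002 -0.95518129  0.00495364] [ 0.44574453 -0.27379104  0.68867453] 0.03390474375996259 tcp local [[20.71434603 45.18549727]]
top wrist 2008 [[10.3, 29.1], [23.1, 41.1], [33.8, 52.7]]
```

{"api": "apply_moves", "payload": {
  "commands": [
    {"xyz": [-0.08,0,0],"turn": 0,"claw": 37},
    {"xyz": [-0.12,0,0],"turn": 0,"claw": 37},
    {"xyz": [-0.12,0,0],"turn": 0,"claw": 37}
  ]
}}

```text
time_s: 8.4
tool_pos: [0.5516, 0.0332, 0.0576]
orientation: [[0.296, -0.955, 0.005], [-0.955, -0.296, -0.002], [0.003, -0.004, -1.0]]
force: [0.5, -2.3, 0.5]
finger_gap: 0.0342
```

```bash
python3 look.py 10 wrist
```

```text
8.4 [0.55158539 0.03318218 0.0575501 ] [ 0.29599111 -0.95517687  0.00513898] [ 0.45105069 -2.28098602  0.52737699] 0.03424852449358329 tcp local [[20.76419268 46.26218489]]
top wrist 2002 [[10.4, 30.1], [23.0, 42.2], [33.8, 53.8]]
```

{"api": "apply_moves", "payload": {
  "commands": [
    {"xyz": [-0.07,0,0],"turn": 0,"claw": 37},
    {"xyz": [-0.12,0,0],"turn": 0,"claw": 37},
    {"xyz": [-0.12,0,0],"turn": 0,"claw": 37}
  ]
}}

```text
time_s: 8.75
tool_pos: [0.5517, 0.0338, 0.0579]
orientation: [[0.296, -0.955, 0.006], [-0.955, -0.296, -0.003], [0.004, -0.005, -1.0]]
force: [1.0, -4.0, 1.0]
finger_gap: 0.034
```

```bash
python3 look.py 11 wrist
```

```text
8.75 [0.55171008 0.03379395 0.05790418] [ 0.29605483 -0.95515099  0.00617504] [ 1.03783837 -3.98298047  1.04668357] 0.03402082849881559 tcp local [[21.06325521 46.81025103]]
top wrist 2007 [[10.6, 31.0], [23.3, 42.8], [34.0, 54.4]]
```

Against the end wall: the reaction force is up to 4 N and the knob barely moves. I'll centre, open and rise.

{"api": "apply_moves", "payload": {
  "commands": [
    {"xyz": [0.25,0,0],"turn": 0,"claw": 45},
    {"xyz": [0.4,0,0],"turn": 0,"claw": 55},
    {"xyz": [0.4,0,0],"turn": 0,"claw": 60},
    {"xyz": [0.4,0,0],"turn": 0,"claw": 60},
    {"xyz": [0.4,0,-2],"turn": 0,"claw": 60},
    {"xyz": [0.4,0,-5],"turn": 0,"claw": 60},
    {"xyz": [0.4,0,-9],"turn": 0,"claw": 60},
    {"xyz": [0.4,0,-12],"turn": 0,"claw": 60},
    {"xyz": [0.4,0,-12],"turn": 0,"claw": 60},
    {"xyz": [0.4,0,-12],"turn": 0,"claw": 60}
  ]
}}

```text
time_s: 9.8
tool_pos: [0.5522, 0.0304, 0.1781]
orientation: [[0.296, -0.955, 0.007], [-0.955, -0.296, -0.002], [0.004, -0.006, -1.0]]
force: [-0.6, -0.6, 0.1]
finger_gap: 0.0552
```

```bash
python3 look.py 12 wrist side scene
python3 - <<'E'
from h import *
p,d,c=load("wrist")
L=loc(world("wrist",p,d,c,p.max(2)<45,.03)); s=L[(abs(L[:,0]-20)<12)&(L[:,1]>-5)&(L[:,1]<60)]
print("slot end visible",len(s),s.max(0) if len(s) else 0)
E
```

```text
9.8 [0.55223501 0.03042701 0.17808295] [ 0.29613723 -0.95512081  0.0068543 ] [-0.57916631 -0.55626871  0.14854256] 0.055230088421166765 tcp local [[20.57495993 43.43780438]]
top wrist 588 [[10.5, 29.9], [21.0, 42.5], [34.0, 53.4]]
top side 31 [[10.2, 26.8], [16.9, 36.4], [30.7, 45.7]]
top scene 26 [[20.5, 32.1], [29.3, 41.2], [37.3, 50.0]]
slot end visible 259 [26.17746223 23.29013006]
```

View pics/wrist12.png

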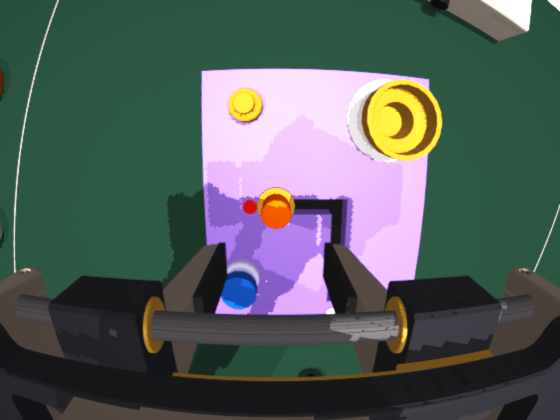

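The knob stands upright at (276,207), hard by the red dot at (250,207). The cup, jar and weight are undisturbed and the gripper is clear, so I'm handing in.

```bash
python3 -c "
from plant import bot
print(bot.close_job())"
```

```text
the job is handed in; nothing more can be done
None
```

The shutter is shut: the orange knob is home at the closed end by the red dot, standing upright and free. I handed the job in at about 10 s.

- **How it was done:** I put the fingertips loosely around the knob, jaws wider than its cylinder and clear of the collar. I pushed it along the long leg to the corner at local x ≈ 21 mm, turned the jaws 90° around it, and pushed it along the short leg to the end wall. Then I opened the jaws and rose clear.
- **At the end wall:** the reaction force rose to about 4 N while the knob hardly moved, which is how I judged it fully home. No other reported reading was above about 2.5 N.
- **Final position:** the wrist camera puts the knob at about (21–22, 42) mm in the unit's frame, against a stop at (20, 41.5) mm.
- **Other things:** the last wrist picture shows the cup, jar and weight still standing. I did not measure their positions before and after.
- **What disagreed:** the side and scene cameras put the knob up to about 9 mm away, at (17, 36) and (29, 41) mm. Each has only about 30 pixels of it and was also off by several millimetres in earlier checks, so I relied on the wrist camera and the contact force.

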